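# Draw in the long tie rod on its setting jig

### The arm

A 6-joint arm with a two-finger parallel gripper is mounted at the origin on the work surface. World frame = base frame: x ahead of the robot, y to its left, z up, the work surface at z = 0. Lengths are in m, angles in rad, forces in N, time in s.
With the tool pointing down it reaches from about 0.3 to 0.85 m from the base axis. Payload 4.2 kg.
Tool frame: the origin (TCP) lies midway between the tips of the shut fingers; the grasp point (between the pads) lies 19 mm behind it (r.pinch_z is the distance from the TCP to the grasp point, in m); z points along the fingers, y is the line along which they close (so a half turn about z gives the same grasp; the last joint's range is limited). The gripper opens to 91 mm and grips with 3 to 60 N. Pads are 32 mm wide; open, the fingers measure 118 mm over their backs; the gripper's body (76 mm by 178 mm) begins 60 mm behind the grasp point.
Start: joints at [1.142, 0.32, 1.565, -0, 1.257, -0.02], TCP at [0.229, 0.528, 0.214] pointing down, gripper open.
Joint ranges: [-3.11, 3.11], [-0.84, 2.01], [0.21, 2.61], [-1.34, 4.49], [0.05, 2.63], [-2.56, 2.56]. Speed limits (rad/s): [2.57, 2.57, 3.14, 3.14, 3.14, 3.14].

### API

Orientations are given as [roll, pitch, yaw] about the fixed x, y, z axes, in that order (R = Rz(yaw) Ry(pitch) Rx(roll)).
In Python, from plant import r gives the robot as it stands.
- The arm moves only by the tool move_arm, never from a script. Its argument "motion" is a list of rows, each a list of 7 numbers: the shift along the tool's x, y, z in m, then the turn, a rotation vector about the tool's x, y, z in degrees, then the closure in counts, from 0 (fully open) to 255 (shut). A call has 1 to 20 rows; each row shifts and turns the commanded pose from where the row before left it, along the tool's axes as they then stand; what a row does not reach is not made up. A row lasts 1/10 s, in which the tool goes at most 50 mm and 8.59 degrees, less where a joint would pass 70% of its speed; a pose out of reach is approached as far as the arm can. A call with a gripper value outside its range is refused whole. The fingers move at their own pace and stop on an object; "newtons" is the grip in N (left out, the last holds). Time passes only in rows, so rows that do not move let the fingers close. It gives the time, the measured TCP pose, the force, the opening and the grip force at its end, in the units of the state.
- r.read_state(): the state, without advancing time (a new reading comes with each control period).
- r.capture(name): name is "scene" or "top"; returns a dict with "frame" (480x640x3 uint8, red, green, blue), "range_z" (480x640 float32, m along the optical axis (not along the pixel's ray), 0 where there is no reading), "K" (3x3 intrinsics, pixels), "xyz" and "rotation" of the camera in the world. Camera axes: x right, y down, z forward; pixel columns grow to the right and rows downward; lengths in m; the calibration is good to about 2 mm. A picture is of the moment at which its call begins.
- r.hand_in(): hands the job in; it is judged then, once.
Trained networks look in the newest picture that a camera, given by its name, has taken for a name from the list of things; names that differ only in an ending like _2 or _b are one class to them, and where a whole thing is asked for, a point or a joint stands for the part that bears it (a point fixed in the world has none). Each returns a list of dicts, best first, with "conf" (0 to 1); they miss things now and then, are a little off and sometimes report something else, mostly with a low value. They report only what shows in the picture. A call takes as long as a camera call.
- r.silhouettes(query, camera): "pixels" (480x640 bool, what is visible of it) and "bbox" ([left, top, right, bottom] in pixels, round what is visible of it).
- r.place_of(query, camera): "centre" ([column, row] in pixels: a listed point, or the origin of a listed thing).
The state is a dict: "t": time; "joints": joint angles; "joint_velocities": joint speeds; "joint_torque": joint torques, N m; "eef_pos": TCP position; "ee_rot": TCP orientation; "wrist_force": force on the tool from outside, world axes, zero at the start; "torque": the same for the moment, N m; "opening": finger opening in m; "gripper_force": force on a finger pad.
Only numpy, scipy, OpenCV 4.12 (cv2) and the standard library are available. Lean on these libraries where they do the work, as an engineer would, in place of code of your own. Each camera call takes 0.05 s, during which the arm holds its last target. There are 200 camera calls.

### The job

Two steering tie rods lie in setting jigs on the parts stall. Turn the sleeve in the middle of the long one, by swinging its tommy bar over from the robot's side to the far side, until both of its round eyes have drawn fully home against the jig's posts; then let go. Leave the short rod with the forked ends as it is.

Things in the scene. Friction and masses are not known exactly. Their poses are not given: they have to be found in the camera images.
- long_sleeve (a joint): Turn of the long rod's six-sided steel sleeve (110 mm long, 28 mm across). Its one tommy bar (10 mm thick) leans 0.5 rad from upright to the robot's side at 0 rad, is upright at 0.5, leans 0.8 to the far side at 1.3, a firm stop. Starts at 0 to 0.35. Turning it up draws both ends in, 22 mm each over 1.3 rad. Stiff: about 0.25 N m, 3 to 6 N at the bar; stays where left.
- long_end_left (a point): Centre of the round eye (36 mm across, 10 mm thick, flat) on the long rod's left (+y) end, on the rod's axis, 60 mm above the table: 110 mm from the sleeve's middle at joint 0, 88 mm when home against its post. The jig is fixed: base 90 mm wide, two aluminium posts 12 mm thick, 44 mm wide, 82 mm high, 116 mm apart, one at each end of the sleeve.
- long_end_right (a point): The same on the right (-y) end. The line between the eyes is the rod's axis, level, along y but turned up to 0.35 rad. Half-way between them is the middle of the sleeve, where the tommy bar sticks out square to the axis; the centre of the bar's black ball knob (22 mm across) is 80 mm from the axis. Eyes 220 mm apart at joint 0, 176 mm when home.
- short_knob (a point): Centre of the ball knob (18 mm across) on the tommy bar of the other, short tie rod (64 mm sleeve, 22 mm across, square forked ends, 174 mm overall), in a like jig to the left or right of the long one. The knob is 65 mm from its rod's axis, which is 60 mm above the table. Not to be moved.

How it is judged:
At the end, for the whole second after the job is handed in: The long rod's sleeve is turned to within 0.3 rad of its stop, so that its two eyes are less than 186 mm apart (each within about 5 mm of its post), it is at rest, and the short rod's knob is within 15 mm of where it was (distance between long_end_left and long_end_right below 0.186 m and value of joint long_sleeve above 1 rad and velocity of joint long_sleeve between -0.05 and 0.05 rad/s and distance of short_knob from where it was at the start of the episode below 0.015 m); the robot touches nothing.
It fails at once if the short tie rod's bar was moved by more than 15 mm (distance of short_knob from where it was at the start of the episode above 0.015 m).
It also fails if it takes over 29 s, if anything falls off the work surface, if the arm or the gripper's body presses on something with over 40 N, if the wrist force passes 120 N, or if a joint passes its speed limit or range.

## Working session

There is one attempt and no reset: what is moved stays moved. The work goes in short steps, Python scripts to look and compute and a tool call to move; the robot and the scene stay as the last step left them, time stands still between calls to the robot, and variables do not carry over. Pictures are saved under pics/ and viewed, at most 10 in all, crops included, and the job is handed in when it is done.

Besides the shell and the picture viewer there is one more tool, called after "Emit:" as name(argument=value, ...) on one line, values as JSON. move_arm: Moves the arm, as the interface text tells. Its arguments: {"type":"object","properties":{"motion":{"type":"array","items":{"type":"array","items":{"type":"number"}}},"newtons":{"type":"number"}},"required":["motion"]}

```bash
mkdir -p pics
cat > h.py <<'E'
import numpy as np, cv2
from plant import r
def world(c,u,v,z=None):
    K=c["K"];d=np.array([(u-K[0,2])/K[0,0],(v-K[1,2])/K[1,1],1.]);R=np.array(c["rotation"])
    if R.shape!=(3,3):
        from scipy.spatial.transform import Rotation as Q
        R=Q.from_euler('xyz',R).as_matrix()
    p=np.array(c["xyz"]);dw=R@d
    if z is None: z_=c["range_z"][int(round(v)),int(round(u))];return p+dw*z_
    return p+dw*(z-p[2])/dw[2]
E
python3 - <<'E'
from h import *
for n in ("scene","top"):
    c=r.capture(n); cv2.imwrite(f"pics/{n}1.png",c["frame"][:,:,::-1]); print(n,c["xyz"],np.round(c["rotation"],3).tolist())
    for q in ("long_end_left","long_end_right","short_knob"):
        for o in r.place_of(q,n)[:2]:
            u,v=o["centre"];print(q,round(o["conf"],2),np.round([u,v]),world(c,u,v).round(3),world(c,u,v,.06).round(3))
    for o in r.silhouettes("long_sleeve",n)[:2]: 
        print("sil",o["conf"],o["bbox"])
s=r.read_state();print(s["t"],s["eef_pos"],s["ee_rot"],s["opening"])
E
```

```text
scene [ 0.80947846 -0.56769625  0.82549651] [-2.41, 0.018, 0.463]
long_end_left 0.58 [378. 176.] [0.51  0.303 0.059] [0.51  0.302 0.06 ]
long_end_right 0.7 [331. 234.] [0.471 0.121 0.01 ] [0.492 0.079 0.06 ]
short_knob 0.95 [240. 322.] [ 0.471 -0.23   0.129] [ 0.438 -0.197  0.06 ]
sil 0.63 [340.4, 171.5, 373.5, 220.6]
top [ 0.31478696 -0.00927818  1.1453248 ] [-2.942, -0.002, -1.567]
long_end_left 0.62 [184. 250.] [0.504 0.303 0.064] [0.505 0.304 0.06 ]
long_end_right 0.67 [275. 257.] [0.497 0.094 0.01 ] [0.489 0.089 0.06 ]
short_knob 0.58 [416. 267.] [ 0.474 -0.252  0.011] [ 0.467 -0.241  0.06 ]
sil 0.8 [210.3, 246.8, 257.1, 258.0]
0.5 [0.2285408  0.52760231 0.21394962] [-3.14158903e+00  2.13480175e-06  2.73280986e+00] 0.09162466277540125
```

View pics/top1.png

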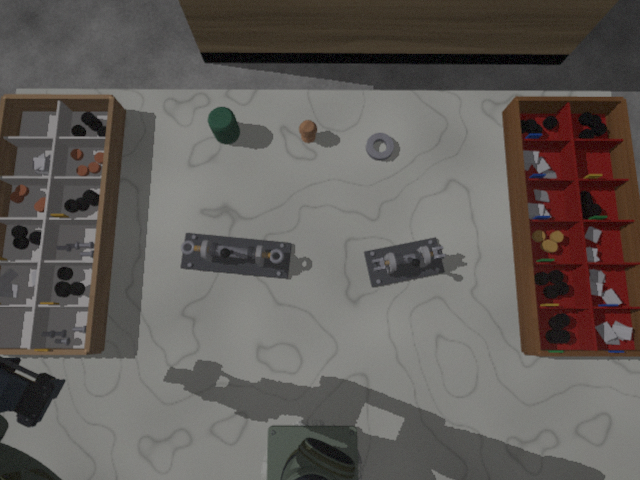

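View pics/scene1.png

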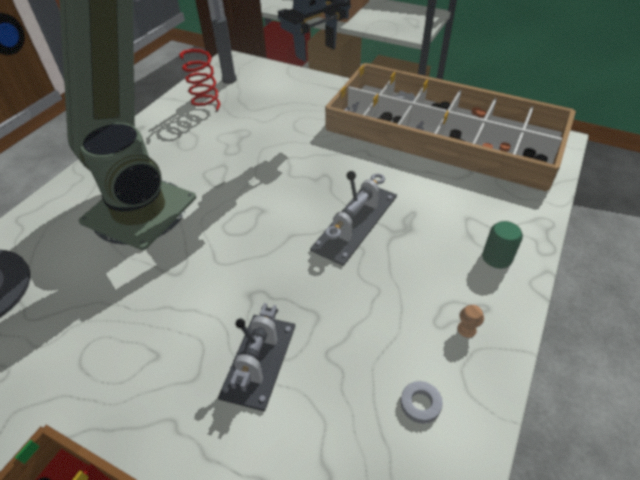

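The top view shows the long jig with eyes at about (187,248) and (276,256), and its black knob at about (224,253). In the scene view that knob is at (351,175). The short jig is at (405,262) in the top view, well to the right. I'll triangulate the long knob next.

Run:
```python
from h import *
rays=[]
for n,(u0,v0) in (("scene",(351,175)),("top",(224,253))):
    c=r.capture(n);w=7
    g=c["frame"][v0-w:v0+w+1,u0-w:u0+w+1].max(2).astype(int)
    print(g.tolist()) if n=="top" else 0
    ys,xs=np.where(g<g.min()+18); u,v=u0-w+xs.mean(),v0-w+ys.mean(); print(n,u,v,len(xs),world(c,u,v).round(3))
    a=world(c,u,v,0.);b=world(c,u,v,.2);rays.append((a,(b-a)/.2))
(a,d),(b,e)=rays
A=np.stack([d,-e],1);s=np.linalg.lstsq(A,b-a,rcond=None)[0];P,Q=a+d*s[0],b+e*s[1];print(P,Q)
print(rays)
```

```text
scene 350.6111111111111 175.52777777777777 36 [0.489 0.184 0.145]
[[69, 92, 100, 100, 102, 97, 93, 91, 87, 80, 77, 78, 71, 75, 72], [77, 94, 101, 101, 97, 101, 95, 85, 84, 85, 92, 92, 91, 96, 94], [84, 96, 96, 98, 96, 85, 65, 51, 49, 61, 78, 88, 93, 96, 93], [78, 92, 97, 91, 78, 47, 34, 36, 35, 32, 36, 65, 83, 92, 83], [94, 95, 95, 77, 50, 37, 38, 37, 33, 33, 24, 35, 51, 63, 50], [89, 93, 96, 65, 43, 36, 35, 38, 34, 36, 28, 27, 28, 35, 44], [78, 89, 90, 64, 40, 41, 40, 44, 30, 40, 35, 29, 30, 36, 39], [63, 78, 86, 54, 34, 45, 45, 36, 34, 31, 35, 31, 23, 42, 49], [62, 70, 80, 60, 39, 38, 37, 29, 34, 28, 33, 30, 31, 60, 74], [57, 61, 66, 58, 43, 35, 34, 32, 32, 33, 33, 39, 55, 82, 88], [42, 47, 46, 49, 43, 31, 35, 30, 33, 32, 33, 41, 67, 70, 74], [44, 46, 44, 38, 42, 40, 36, 32, 28, 40, 37, 44, 48, 53, 53], [48, 48, 45, 44, 45, 46, 43, 40, 42, 36, 43, 45, 46, 43, 45], [44, 45, 44, 50, 46, 44, 43, 44, 40, 43, 43, 47, 44, 41, 44], [42, 46, 45, 43, 47, 46, 47, 46, 43, 46, 47, 45, 42, 46, 43]]
top 225.26086956521738 253.2463768115942 69 [0.482 0.189 0.15 ]
[0.48555346 0.19271759 0.13668228] [0.48472036 0.19212919 0.13642449]
[(array([0.42127662, 0.34360748, 0.        ]), array([ 0.47026467, -1.10394619,  1.        ])), (array([0.50769893, 0.2193637 , 0.        ]), array([-0.16843428, -0.1996306 ,  1.        ]))]
```

Emit:
move_arm(motion=[[0, 0, 0, 0, 0, -6.4, 255], [0, 0, 0, 0, 0, -6.4, 255], [0, 0, 0, 0, 0, -6.4, 255], [-0.018, -0.024, 0, 0, 0, 0, 255], [-0.018, -0.024, 0, 0, 0, 0, 255], [-0.018, -0.024, 0, 0, 0, 0, 255], [-0.018, -0.024, 0, 0, 0, 0, 255], [-0.018, -0.024, 0, 0, 0, 0, 255], [-0.018, -0.024, 0, 0, 0, 0, 255], [-0.018, -0.024, 0, 0, 0, 0, 255], [-0.018, -0.024, 0, 0, 0, 0, 255], [-0.018, -0.024, 0, 0, 0, 0, 255], [-0.018, -0.024, 0, 0, 0, 0, 255], [-0.018, -0.024, 0, 0, 0, 0, 255], [-0.018, -0.024, 0, 0, 0, 0, 255], [-0.018, -0.024, 0, 0, 0, 0, 255], [0, 0, 0, 0, 0, 0, 255], [0, 0, 0, 0, 0, 0, 255]])

```text
t: 2.4
eef_pos: [0.439, 0.199, 0.214]
ee_rot: [3.141, -0.0, 3.066]
wrist_force: [0.0, 0.6, -1.1]
opening: 0.0001
gripper_force: 0.0
```

Emit:
move_arm(motion=[[0, 0, 0.03, 0, 0, 0, 255], [0, 0, 0.03, 0, 0, 0, 255], [0, 0, 0.03, 0, 0, 0, 255], [0, 0, 0.029, 0, 0, 0, 255], [0, 0, 0, 0, 0, 0, 255], [0, 0, 0, 0, 0, 0, 255]])

```text
t: 3.0
eef_pos: [0.4388, 0.2001, 0.0953]
ee_rot: [3.141, -0.0, 3.069]
wrist_force: [1.2, 0.4, 0.7]
opening: 0.0004
gripper_force: 0.0
```

Run:
```python
from h import *
c=r.capture("scene");cv2.imwrite("pics/s2.png",cv2.resize(c["frame"][80:300,220:500,::-1],None,fx=2.7,fy=2.7))
print(r.read_state()["eef_pos"],r.read_state()["wrist_force"])
```

```text
[0.43961727 0.20026524 0.09617555] [ 0.18903938 -0.2872815   0.63993493]
```

View pics/s2.png

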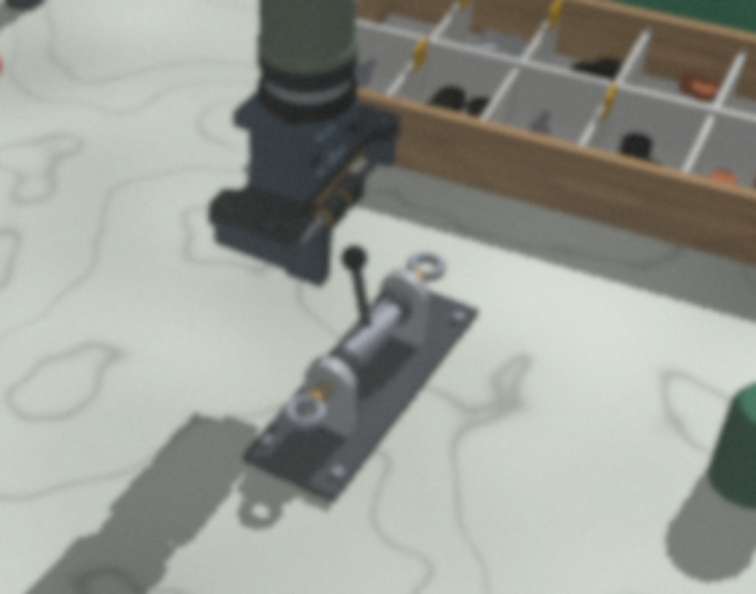

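The fingertips, at about (310,275) in the crop, are on the robot's side of the knob at (353,257), and nothing is in the way. I'll push now.

Emit:
move_arm(motion=[[-0.005, 0, 0, 0, 0, 0, 255], [-0.005, 0, 0, 0, 0, 0, 255], [-0.005, 0, 0, 0, 0, 0, 255], [-0.005, 0, 0, 0, 0, 0, 255], [-0.004, 0, 0, 0, 0, 0, 255], [-0.004, 0, 0, 0, 0, 0, 255], [-0.004, 0, 0, 0, 0, 0, 255], [-0.004, 0, 0, 0, 0, 0, 255], [-0.004, 0, 0, 0, 0, 0, 255], [-0.004, 0, 0, 0, 0, 0, 255], [-0.004, 0, 0, 0, 0, 0, 255], [-0.004, 0, 0, 0, 0, 0, 255], [-0.004, 0, 0, 0, 0, 0, 255], [-0.004, 0, 0, 0, 0, 0, 255], [-0.003, 0, 0, 0, 0, 0, 255], [0, 0, 0, 0, 0, 0, 255]])

```text
t: 4.65
eef_pos: [0.4989, 0.194, 0.0932]
ee_rot: [-3.139, -0.008, 3.067]
wrist_force: [-7.2, -0.4, -0.8]
opening: 0.0007
gripper_force: 2.7
```

Run:
```python
from h import *
c=r.capture("scene");cv2.imwrite("pics/s3.png",cv2.resize(c["frame"][80:300,220:500,::-1],None,fx=2.7,fy=2.7))
print(r.read_state()["eef_pos"],r.read_state()["wrist_force"])
```

```text
[0.49888538 0.19394319 0.09318777] [-7.35066183 -0.94495336 -0.43220915]
```

View pics/s3.png

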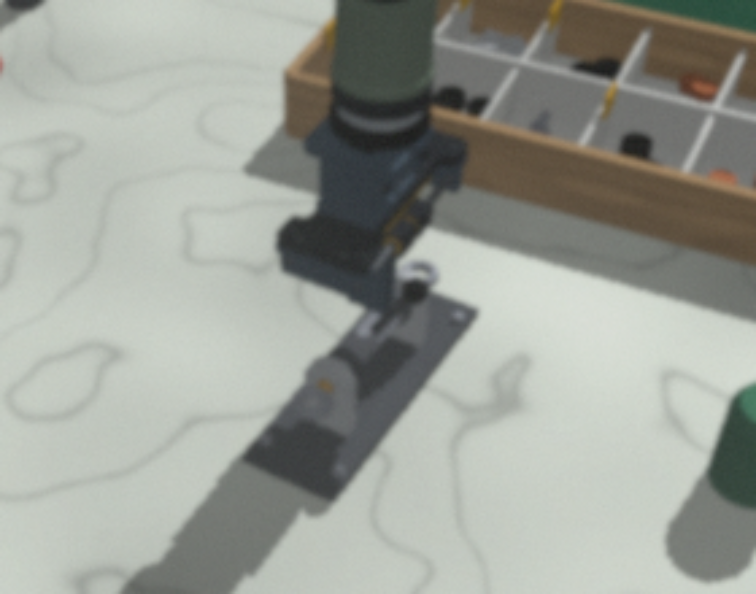

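The bar has swung over: the knob is at about (412,292) in the crop and both eyes are drawing in, with 7 N at the wrist. I'll push on to the stop.

Emit:
move_arm(motion=[[-0.003, 0, 0, 0, 0, 0, 255], [-0.003, 0, 0, 0, 0, 0, 255], [-0.003, 0, 0, 0, 0, 0, 255], [-0.003, 0, 0, 0, 0, 0, 255], [0, 0, 0, 0, 0, 0, 255], [0, 0, 0, 0, 0, 0, 255]])

```text
t: 5.3
eef_pos: [0.5118, 0.193, 0.0938]
ee_rot: [-3.139, -0.005, 3.068]
wrist_force: [-6.3, -1.7, 0.2]
opening: 0.0006
gripper_force: 2.2
```

Emit:
move_arm(motion=[[-0.003, 0, 0, 0, 0, 0, 255], [-0.003, 0, 0, 0, 0, 0, 255], [-0.003, 0, 0, 0, 0, 0, 255], [0, 0, 0, 0, 0, 0, 255], [0, 0, 0, 0, 0, 0, 255]])

```text
t: 5.8
eef_pos: [0.5152, 0.1924, 0.0936]
ee_rot: [-3.138, -0.017, 3.067]
wrist_force: [-17.8, -0.4, 9.8]
opening: 0.0002
gripper_force: 9.8
```

The force has risen to 18 N, so the sleeve is at its stop. I'll back off, lift and check.

Emit:
move_arm(motion=[[0.01, 0, 0, 0, 0, 0, 255], [0.02, 0, 0, 0, 0, 0, 255], [0.03, 0, 0, 0, 0, 0, 255], [0.03, 0, -0.03, 0, 0, 0, 255], [0.03, 0, -0.04, 0, 0, 0, 255], [0.03, 0, -0.04, 0, 0, 0, 255], [0, 0, 0, 0, 0, 0, 255], [0, 0, 0, 0, 0, 0, 255]])

```text
t: 6.6
eef_pos: [0.3745, 0.2048, 0.2061]
ee_rot: [3.139, 0.005, 3.069]
wrist_force: [-0.3, 0.4, -0.3]
opening: 0.0005
gripper_force: 0.0
```

Run:
```python
from h import *
c=r.capture("top");P=[]
for q in ("long_end_left","long_end_right","short_knob"):
    o=r.place_of(q,"top")[0];u,v=o["centre"];P.append(world(c,u,v,.06));print(q,round(o["conf"],2),P[-1].round(3))
print(np.linalg.norm(P[0]-P[1]))
c=r.capture("scene");cv2.imwrite("pics/s4.png",cv2.resize(c["frame"][120:300,250:470,::-1],None,fx=3.3,fy=3.3))
```

```text
long_end_left 0.53 [0.503 0.287 0.06 ]
long_end_right 0.46 [0.491 0.097 0.06 ]
short_knob 0.73 [ 0.476 -0.243  0.06 ]
0.19026312802525489
```

View pics/s4.png

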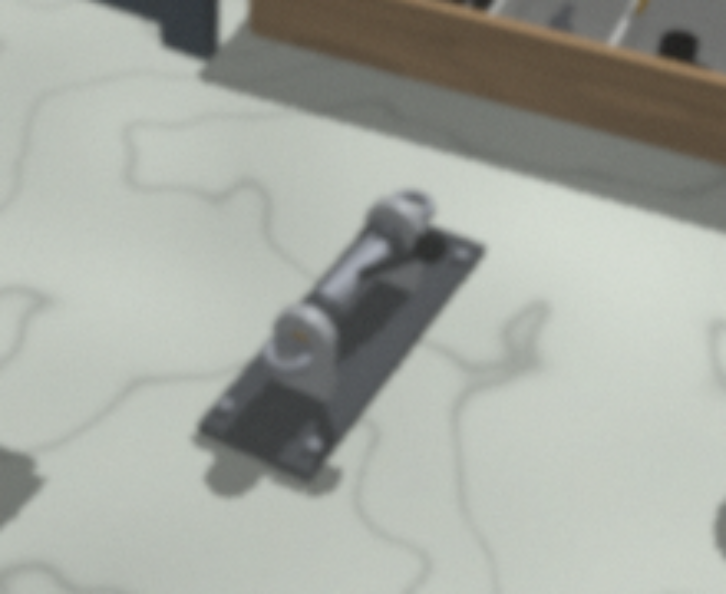

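The eyes are drawn up to the posts and the bar leans to the far side, with the knob at about (431,247) in the crop. The network's eye spacing is borderline at 190 mm, so I'll triangulate the knob for the angle.

Run:
```python
from h import *
c=r.capture("scene");t=r.capture("top")
def blob(c,u0,v0,w=9):
    g=cv2.GaussianBlur(c["frame"][v0-w:v0+w+1,u0-w:u0+w+1].max(2),(0,0),1.0).astype(int)
    ys,xs=np.where(g<g.min()+14);return u0-w+xs.mean(),v0-w+ys.mean(),len(xs)
# knob in scene with circle |p-axis|=80mm in plane through middle
u,v,n=blob(c,381,195,6);print(u,v,n)
a=world(c,u,v,0.);d=(world(c,u,v,.2)-a)/.2
m=np.array([.497,.196,.06]);ax=np.array([.074,.997,0])
s=((m-a)@ax)/(d@ax);p=a+s*d;q=p-m;print(p,np.linalg.norm(q),"joint",.5+np.arctan2(q[0],q[2]), world(c,u,v))
cv2.imwrite("pics/t5.png",cv2.resize(t["frame"][225:285,170:300,::-1],None,fx=6,fy=6,interpolation=cv2.INTER_CUBIC))
```

```text
379.40384615384613 195.09615384615384 52
[0.55610596 0.191613   0.10733046] 0.07584809026133477 joint 1.395584168754358 [0.56089283 0.17726765 0.1208985 ]
```

View pics/t5.png

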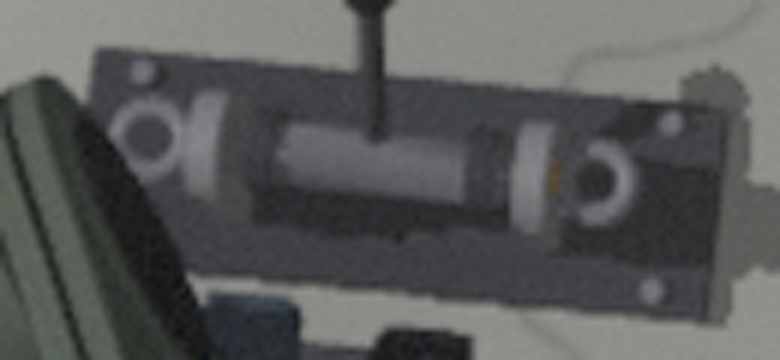

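The left eye sits right against its post (148,138). Next to the right eye (600,183) the post's side face is in view. The eyes are about 76 px apart, which is about 176 mm, and the knob angle agrees with the stop. I'll hand it in.

```bash
python3 -c "
from h import r
print(r.hand_in())"
```

```text
the job is handed in; nothing more can be done
None
```

I swung the long rod's sleeve to its stop with its eyes home by my measurement (about 176 mm apart), let go, left the short rod untouched, and handed the job in at about 7 s; the hand-in gave no verdict.

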